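# Stack the test-tile totes on the kiln trolley

### The job

With the kiln trolley still at its near stop, push its red brake lever fully down, then load every loose tote into one stack on the trolley's bottom tote, each turned end for end from the one beneath (orange ends alternating) so that it stands level on the ledges instead of nesting onto the tiles. When all are stacked and let go, and not before, lift the brake lever fully up again with the trolley still near that stop, then roll the loaded trolley all the way to its far stop and push the brake fully down again there, leaving the stack standing. Leave the pots, jar, bowl and tools on the table where they are.

Things in the scene. Friction and masses are not known exactly. Their poses are not given: they have to be found in the camera images.
- tote1_mid (a point): centre of a loose open grey tote (25 mm above its underside), 132 long x 68 wide x 50 mm tall, 0.25 kg, glaze test tiles packed in it; may be absent. x runs along its length to its ORANGE end, z up. Its upper band, 27 to 50 mm above the underside, has plain upright sides 68 mm apart to grip; below that the body is 114 x 52 mm, grooved at the sides.
- tote1: the same tote; origin at the centre of its underside, axes as tote1_mid. All totes have white ledges inside the long sides, tops 5 mm below the rim, 50 mm from the middle towards the grey end and 25 mm towards the orange end.
- tote2_mid (a point): centre of a loose open grey tote (25 mm above its underside), 132 long x 68 wide x 50 mm tall, 0.25 kg, glaze test tiles packed in it; may be absent. x runs along its length to its ORANGE end, z up. Its upper band, 27 to 50 mm above the underside, has plain upright sides 68 mm apart to grip; below that the body is 114 x 52 mm, grooved at the sides.
- tote2: the same tote; origin at the centre of its underside, axes as tote2_mid. Set on a tote whose orange end points the opposite way, its body rests on the ledges: it stands level, 45 mm above that tote, with 4 mm of play all round.
- tote3_mid (a point): centre of a loose open grey tote (25 mm above its underside), 132 long x 68 wide x 50 mm tall, 0.25 kg, glaze test tiles packed in it; may be absent. x runs along its length to its ORANGE end, z up. Its upper band, 27 to 50 mm above the underside, has plain upright sides 68 mm apart to grip; below that the body is 114 x 52 mm, grooved at the sides.
- tote3: the same tote; origin at the centre of its underside, axes as tote3_mid. Set on a tote whose orange end points the same way, its grooves pass the ledges and it drops in: only 27 mm above that tote, nested on the tiles, which is wrong.
- tote4_mid (a point): centre of a loose open grey tote (25 mm above its underside), 132 long x 68 wide x 50 mm tall, 0.25 kg, glaze test tiles packed in it; may be absent. x runs along its length to its ORANGE end, z up. Its upper band, 27 to 50 mm above the underside, has plain upright sides 68 mm apart to grip; below that the body is 114 x 52 mm, grooved at the sides.
- tote4: the same tote; origin at the centre of its underside, axes as tote4_mid
- base_tote (a point): the bottom tote, fixed to the trolley's deck: made like tote1, rim 25 mm above this point (its centre), underside 50 mm above the table. x points to its orange end, which is also the direction in which the trolley rolls away from its near stop.
- trolley (a joint): how far the small plywood-decked trolley (deck 160 x 120 mm, top 50 mm above the table) has rolled along its track, m: 0 at the near stop (the start), 0.12 at the far stop. About 3.5 N of rolling friction.
- push_post (a point): upright blue push post, 16 mm thick, on a tongue at the trolley's near end, 145 mm behind the base tote's centre and 45 mm to its left (+y of base_tote's axes); it stands from 50 to 100 mm above the table, this point is 80 mm above the table on its axis. Moves with the trolley; same axes as base_tote.
- brake (a joint): angle of the trolley's foot-brake lever, rad: 0 = raised 43 degrees (released), 0.75 = pushed down level (locked: a pawl then drops at a tooth in the track; it fits at the near stop and at the far stop). It stays where it is left; about 2 N at the pad moves it.
- brake_pad (a point): centre of the red pad at the tip of the brake lever, 26 x 16 mm and 11 mm thick, 78 mm from the hinge; the lever points back from the trolley (opposite to base_tote's x) along its right side. 50 mm above the table when down, about 103 mm when up; nothing but the table below it.
- brake_hinge (a point): hinge of the brake lever, 85 mm behind the base tote's centre and 35 mm to its right, 50 mm above the table; the axis is level, across the trolley (y). Same axes as base_tote.
- pinch_pot: small terracotta pot, 48 mm wide, 36 tall; a bystander, origin at the centre of its underside
- glaze_jar: blue jar, 52 mm wide, 70 tall; a bystander, origin at the centre of its underside
- white_bowl: white bowl, 100 mm wide, 45 tall; a bystander, origin at the centre of its underside
- brush: brush lying on the table; a bystander, origin at the centre of its underside
- cup: blue cup, 60 mm wide, 60 tall; a bystander, origin at the centre of its underside
- rib_tool: spatula lying on the table; a bystander, origin at the centre of its underside
There are look-alikes about, which are no part of the job. Leave any pink or purple look-alike of the tote3 alone.

How it is judged:
By the outcome, as a careful person would: the job done as asked, in the order asked, and still so for the second after the job is handed in, with the robot touching nothing.
Of tote1, tote2, tote3, tote4 only 3 to 4 are there at a start; the rules pass over those that are not, and their reading is None.
At some moment in a run one of tote1, tote2, tote3, tote4 may be knocked a few centimetres aside while the robot is not near it.
It also fails if it takes over 208 s, if anything falls off the work surface, if the arm or the gripper's body presses on something with over 40 N, if the wrist force passes 120 N, or if a joint passes its speed limit or range.

### The arm

A 6-joint arm with a two-finger parallel gripper is mounted at the origin on the work surface. World frame = base frame: x ahead of the robot, y to its left, z up, the work surface at z = 0. Lengths are in mm, angles in rad, forces in N, time in s.
With the tool pointing down it reaches from about 250 to 775 mm from the base axis. Payload 4 kg.
Tool frame: the origin (TCP) lies on the mounting face of the last link; the fingertips stand 199 mm ahead of it and the grasp point (between the pads) lies ctrl.pinch_z ahead of it (ctrl.pinch_z is the distance from the TCP to the grasp point, in mm); z points along the fingers, y is the line along which they close (so a half turn about z gives the same grasp; the last joint's range is limited). The gripper opens to 94 mm and grips with 3 to 60 N. Pads are 16 mm wide; open, the fingers measure 119 mm over their backs; the gripper's body (75 mm by 177 mm) begins 78 mm behind the grasp point.
Start: joints at [-1.305, 0.087, 1.371, -0, 1.684, -0.103], TCP at [198.267, -513.021, 404.706] pointing down, gripper open.
Joint ranges: [-3.1, 3.1], [-0.76, 2.03], [0.27, 2.55], [-1.08, 4.22], [0.17, 2.65], [-2.57, 2.57]. Speed limits (rad/s): [2.79, 2.79, 3.14, 3.14, 3.14, 3.14].

### API

Orientations are given as a unit quaternion [w, x, y, z].
In Python, from cell import ctrl gives the robot as it stands.
- The arm moves only by the tool play_rows, never from a script. Its argument "commands" is one flat list of numbers, 4 for each row, row after row: the shift along the tool's x, y, z in m, then the turn about the tool's z in rad. In form: [dx, dy, dz, spin, dx, dy, dz, spin, ...]. A call has 1 to 20 rows; each row is the pose to reach, as a shift and turn from the pose commanded when the call began, along the tool's axes at that moment; what a row does not reach only later rows make up. A row lasts 1/10 s, in which the tool goes at most 50 mm and 8.59 degrees, less where a joint would pass 70% of its speed; a pose out of reach is approached as far as the arm can. A call with a gripper value outside its range is refused whole. "claw" is the finger opening in m, from 0 to 0.094, set as the call begins (left out, the last holds). The fingers move at their own pace and stop on an object; "newtons" is the grip in N (left out, the last holds). Time passes only in rows, so rows that repeat a pose let the fingers close. It gives the time, the measured TCP pose, the force, the opening and the grip force at its end, in the units of the state.
- ctrl.sense(): the state, without advancing time (a new reading comes with each control period).
- ctrl.capture(name): name is "scene" or "top" or "wrist"; returns the picture (420x560x3 uint8, red, green, blue); there is no depth.
- ctrl.camera_info(name): a dict with "fx", "fy", "cx", "cy" (pixels), "world_from_camera" (4x4, takes a point from camera to world coordinates); the wrist camera has in their place "tool_from_camera" (4x4, takes a point from camera to tool coordinates, whose origin is the TCP and whose axes are the flange's). Camera axes: x right, y down, z forward; pixel columns grow to the right and rows downward; lengths in mm; the calibration is good to about 2 mm. A picture is of the moment at which its call begins: read the wrist's pose just before it. camera_info takes no time and is no camera call.
- ctrl.finish_job(): hands the job in; it is judged then, once.
The state is a dict: "t": time; "joint_pos": joint angles; "qvel": joint speeds; "joint_torque": joint torques, N m; "eef_pos": TCP position; "eef_rot": TCP orientation; "ft_force": force on the tool from outside, world axes, zero at the start; "wrist_torque": the same for the moment, N m; "grip_width": opening from 0.0 (shut) to 1.0 (fully open); "gripper_force": force on a finger pad.
Only numpy, scipy, OpenCV 4.12 (cv2) and the standard library are available. Lean on these libraries where they do the work, as an engineer would, in place of code of your own. Each camera call takes 0.05 s, during which the arm holds its last target. There are 200 camera calls.

## Working session

There is one attempt and no reset: what is moved stays moved. The work goes in short steps, Python scripts to look and compute and a tool call to move; the robot and the scene stay as the last step left them, time stands still between calls to the robot, and variables do not carry over. Pictures are saved under pics/ and viewed, at most 14 in all, crops included, and the job is handed in when it is done.

Besides the shell and the picture viewer there is one more tool, called after "Call:" by a JSON object that holds its "method" and its "body". play_rows: Moves the arm, as the interface text tells. Its arguments: {"type":"object","properties":{"commands":{"type":"array","items":{"type":"number"}},"claw":{"type":"number"},"newtons":{"type":"number"}},"required":["commands"]}

```bash
ls; mkdir -p pics; python3 - <<'E'
from cell import ctrl
import cv2
print(ctrl.sense(), ctrl.pinch_z)
for n in ("scene","top"):
    im=ctrl.capture(n); cv2.imwrite(f"pics/{n}0.png",im[:,:,::-1])
    print(n,ctrl.camera_info(n))
print(ctrl.camera_info("wrist"))
E
```

```text
pics
{'t': 0.0, 'joint_pos': array([-1.30514930e+00,  8.79627016e-02,  1.37223926e+00, -2.50594964e-05,
        1.68363327e+00, -1.03106442e-01]), 'qvel': array([ 0.00079465, -0.00090021, -0.00067283, -0.00027548, -0.00039303,
       -0.0007714 ]), 'joint_torque': array([ 2.26751348e-03, -3.40179420e+01, -3.02427793e+01,  7.20414030e-02,
        3.29855410e-02, -1.77439365e-04]), 'eef_pos': array([ 198.20783389, -512.92104756,  403.50710738]), 'eef_rot': array([-1.11657624e-03,  9.83050345e-01,  1.83332378e-01, -1.03437666e-04]), 'ft_force': array([ 0.82375819,  0.58821889, -0.34582554]), 'wrist_torque': array([-0.00271293, -0.04945094, -0.03078358]), 'gripper_force': 0.0, 'grip_width': 0.9987639458964018} 180.4
scene {'fx': 539.9532075276468, 'fy': 539.9532075276468, 'cx': 275.36737669960166, 'cy': 207.47369159977777, 'world_from_camera': array([[ 3.44838470e-01,  6.63583018e-01, -6.63885538e-01,
         1.38199290e+03],
       [ 9.38545742e-01, -2.54885073e-01,  2.32734806e-01,
        -2.50291953e+02],
       [-1.47756487e-02, -7.03342859e-01, -7.10697195e-01,
         9.68279569
[... 327 characters left out ...]
-01, -5.12435023e-04,  9.62843934e-04,
         9.94748434e+00],
       [-8.37149441e-04, -2.05275202e-01, -9.78703934e-01,
         1.15998569e+03],
       [ 0.00000000e+00,  0.00000000e+00,  0.00000000e+00,
         1.00000000e+00]])}
{'fx': 355.9783885890511, 'fy': 355.9783885890511, 'cx': 278.43573961939126, 'cy': 211.3062178388355, 'tool_from_camera': array([[-7.09168220e-04, -9.70344771e-01, -2.41724061e-01,
         6.79312834e+01],
       [ 9.99999452e-01, -8.74228412e-04,  5.75594900e-04,
        -4.89474881e-01],
       [-7.69847544e-04, -2.41723521e-01,  9.70344860e-01,
         2.04138436e+01],
       [ 0.00000000e+00,  0.00000000e+00,  0.00000000e+00,
         1.00000000e+00]])}
```

View pics/scene0.png

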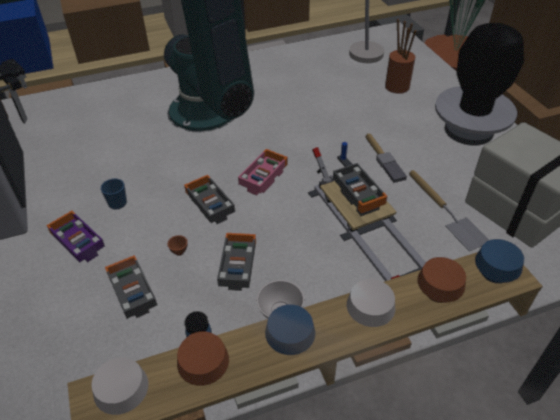

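View pics/top0.png

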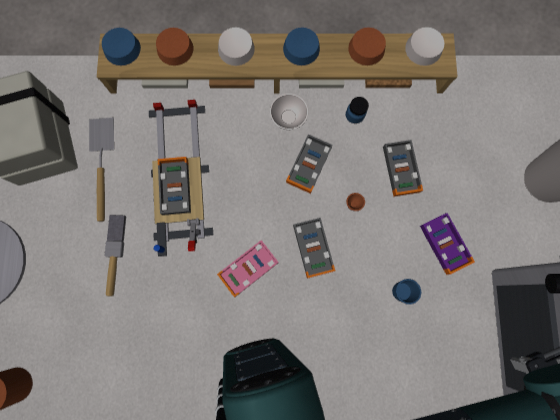

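The scene and top views show three grey totes with orange ends, at top px (309,163), (313,247) and (403,167). The pink one at (248,268) and the purple one at (446,243) are look-alikes, excluded by colour. The trolley is at (178,190), its red brake pad near (192,245) and the blue push post near (160,250). Next I'll rectify an enlarged crop to confirm and measure.

```bash
cat > h.py <<'E'
import numpy as np, cv2
from cell import ctrl
from scipy.spatial.transform import Rotation as R
def tool():
    s=ctrl.sense(); q=s["eef_rot"]; T=np.eye(4); T[:3,:3]=R.from_quat([q[1],q[2],q[3],q[0]]).as_matrix(); T[:3,3]=s["eef_pos"]; return T
def cam(n):
    c=ctrl.camera_info(n); K=np.array([[c["fx"],0,c["cx"]],[0,c["fy"],c["cy"]],[0,0,1]])
    W=c["world_from_camera"] if n!="wrist" else tool()@c["tool_from_camera"]
    return K,W
def proj(K,W,P):
    P=np.atleast_2d(P); p=(P-W[:3,3])@W[:3,:3]@K.T; return p[:,:2]/p[:,2:]
def ray(K,W,uv,z):
    d=W[:3,:3]@np.linalg.inv(K)@np.array([*uv,1.]); return W[:3,3]+d*(z-W[2,3])/d[2]
def rect(im,K,W,z,x0,x1,y0,y1,s):
    # output: up = +x, left = +y ; pixel (u,v): y=y1-u/s, x=x1-v/s
    c=np.array([[x1,y1,z],[x1,y0,z],[x0,y0,z],[x0,y1,z]],float)
    w,h=int((y1-y0)*s),int((x1-x0)*s)
    H=cv2.getPerspectiveTransform(proj(K,W,c).astype(np.float32),np.float32([[0,0],[w,0],[w,h],[0,h]]))
    return cv2.warpPerspective(im,H,(w,h),flags=cv2.INTER_CUBIC)
def shot(n):
    K,W=cam(n); im=ctrl.capture(n)[:,:,::-1].copy(); return im,K,W
def orange(im,x1,y1,s):
    hsv=cv2.cvtColor(im,cv2.COLOR_BGR2HSV); m=cv2.inRange(hsv,(3,150,90),(18,255,255))
    n,l,st,c=cv2.connectedComponentsWithStats(m); return [(x1-c[i][1]/s,y1-c[i][0]/s,st[i][4]) for i in range(1,n) if st[i][4]>30]
E
python3 - <<'E'
from h import *
im,K,W=shot("top")
a=rect(im,K,W,50,330,650,-330,70,1.9)
b=rect(im,K,W,100,300,600,120,330,1.9)
print(a.shape,b.shape)
h=max(a.shape[0],b.shape[0]); f=lambda i:cv2.copyMakeBorder(i,0,h-i.shape[0],0,0,cv2.BORDER_CONSTANT)
cv2.imwrite("pics/r0a.png",cv2.convertScaleAbs(a,alpha=1.5)); cv2.imwrite("pics/r0b.png",cv2.convertScaleAbs(cv2.resize(b,None,fx=1,fy=1),alpha=1.5))
print(orange(a,650,70,1.9),orange(b,600,330,1.9))
E
```

```text
(608, 760, 3) (570, 399, 3)
[(np.float64(625.771866943344), np.float64(-78.57699805068228), np.int32(837)), (np.float64(614.7080543212967), np.float64(-311.35678077476695), np.int32(841)), (np.float64(573.5676291793313), np.float64(-53.38725803871381), np.int32(2632)), (np.float64(555.2248803827752), np.float64(-303.78537252221463), np.int32(1540)), (np.float64(533.5393967374577), np.float64(-195.12434595260078), np.int32(3420)), (np.float64(416.7539118065434), np.float64(-87.3669985775249), np.int32(740)), (np.float64(360.32497350759445), np.float64(-102.97562698693042), np.int32(1490)), (np.float64(362.162264867946), np.float64(66.30248907467224), np.int32(277))] [(np.float64(562.2224533666181), np.float64(243.54899105471188), np.int32(759)), (np.float64(349.11660777385157), np.float64(127.96540822019713), np.int32(566))]
```

View pics/r0a.png

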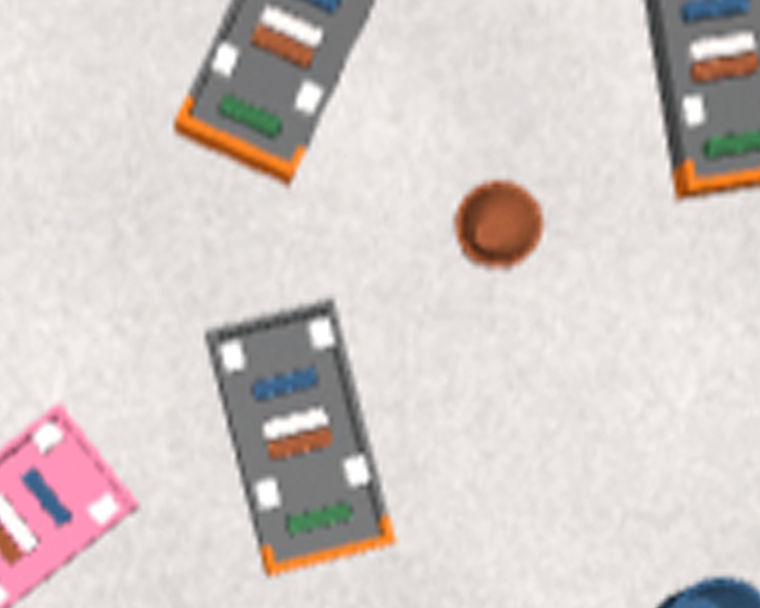

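View pics/r0b.png

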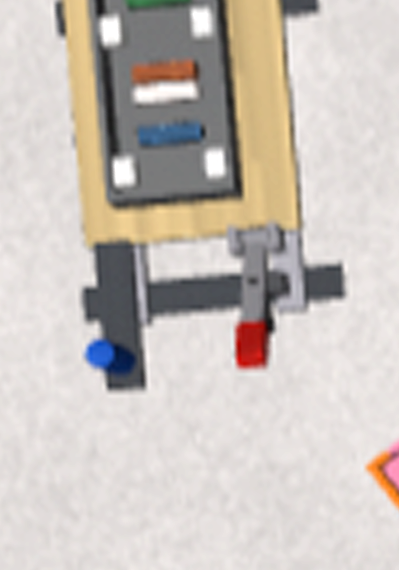

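The crops show grey totes with orange ends pointing towards -x; orange px (330,545), (238,145) and (720,180). The post top is at (101,353) and the red pad at (252,345). Pink and purple are excluded. Next I'll measure the totes from their white ledge pads.

```bash
cat >> h.py <<'E'
def ledges(im,K,W,z,guess,yaw,s=3.,dbg=None):
    """fit tote pose (x,y,yaw) from the white ledge pads at height z near guess; correlates a template of grey body/white pads/orange end"""
    x,y=guess; h=110
    a=rect(im,K,W,z,x-h,x+h,y-h,y+h,s)
    hsv=cv2.cvtColor(a,cv2.COLOR_BGR2HSV).astype(int)
    orn=((hsv[...,0]>=3)&(hsv[...,0]<=18)&(hsv[...,1]>150)&(hsv[...,2]>80))
    v=hsv[...,2]; thr=np.percentile(v,97)*0.8
    white=((v>thr)&(hsv[...,1]<60)).astype(np.uint8)
    n,l,st,c=cv2.connectedComponentsWithStats(white)
    b=[np.array([x+h-c[i][1]/s,y+h-c[i][0]/s]) for i in range(1,n) if 30*s*s<st[i][4]<260*s*s]
    return a,b,white
E
python3 - <<'E'
from h import *
im,K,W=shot("top")
g=[((400,-80)),((590,-60)),((590,-265)),((510,245))]
for i,(x,y) in enumerate(g):
    a,b,w=ledges(im,K,W,45 if i<3 else 95,(x,y),0)
    print(i,np.round(b,1).tolist())
E
```

```text
0 [[475.5, -99.5], [463.5, -52.6], [402.8, -118.1], [390.7, -71.0], [382.5, 15.9]]
1 [[688.5, -80.0], [667.9, -124.3], [620.4, -48.6], [600.2, -92.7]]
2 [[674.8, -331.4], [667.0, -284.2], [601.0, -343.3], [593.5, -296.2]]
3 [[590.1, 225.1], [585.5, 273.2], [515.3, 218.0], [510.7, 266.3], [460.3, 179.1]]
```

```bash
cat >> h.py <<'E'
def go(x,y,z,psi=None,tip=None):
    """print row numbers from the measured pose to TCP target (x,y,z) [mm], tool x yaw psi [rad]"""
    T=tool(); d=T[:3,:3].T@(np.array([x,y,z])-T[:3,3])/1000
    p0=np.arctan2(T[1,0],T[0,0]); sp=0 if psi is None else -((psi-p0+np.pi)%(2*np.pi)-np.pi)
    print("now",np.round(T[:3,3],1),round(p0,3),"-> row",np.round(d,4).tolist(),round(sp,3))
def tote(b):
    b=np.array(b)
    return b
def pose4(g,o):
    g=np.mean(g,0);o=np.mean(o,0);d=(o-g)/np.linalg.norm(o-g);return (g+o)/2+12.5*d, np.arctan2(d[1],d[0])
E
python3 - <<'E'
from h import *
go(423.6,198.7,335,.0925)
E
```

```text
now [ 198.3 -512.9  403.9] 0.369 -> row [0.4667, -0.5825, 0.0698] 0.276
```

Call:
{"method": "play_rows", "body": {"commands": [0.467, -0.5825, 0.05, 0.276, 0.467, -0.5825, 0.05, 0.276, 0.467, -0.5825, 0.05, 0.276, 0.467, -0.5825, 0.05, 0.276, 0.467, -0.5825, 0.05, 0.276, 0.467, -0.5825, 0.05, 0.276, 0.467, -0.5825, 0.05, 0.276, 0.467, -0.5825, 0.05, 0.276, 0.467, -0.5825, 0.05, 0.276, 0.467, -0.5825, 0.05, 0.276, 0.467, -0.5825, 0.05, 0.276, 0.467, -0.5825, 0.05, 0.276, 0.467, -0.5825, 0.05, 0.276, 0.467, -0.5825, 0.05, 0.276, 0.467, -0.5825, 0.05, 0.276, 0.467, -0.5825, 0.05, 0.276, 0.467, -0.5825, 0.05, 0.276, 0.467, -0.5825, 0.05, 0.276, 0.467, -0.5825, 0.05, 0.276, 0.467, -0.5825, 0.05, 0.276], "claw": 0.0, "newtons": 20}}

```text
t: 2.2
eef_pos: [423.8, 197.4, 355.1]
eef_rot: [0.0, 0.999, 0.045, 0.0]
ft_force: [0.3, 0.1, 0.6]
grip_width: 0.005
gripper_force: 0.0
```

```bash
python3 - <<'E'
from h import *
s=ctrl.sense();print(s["t"],s["joint_pos"],s["grip_width"])
go(423.6,198.7,328,.0925)
im,K,W=shot("wrist"); cv2.imwrite("pics/w1.png",cv2.convertScaleAbs(im,alpha=1.4))
im,K,W=shot("top"); cv2.imwrite("pics/t1.png",im)
E
```

```text
2.2 [ 3.14621141e-01 -8.30831723e-02  1.63950120e+00 -2.60335212e-04
  1.58424636e+00  1.79490574e+00] 0.005288099651661145
now [423.8 197.4 355.1] 0.091 -> row [-0.0001, -0.0013, 0.0271] -0.002
```

View pics/w1.png

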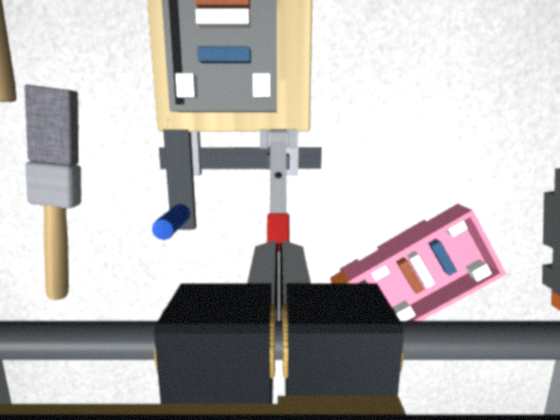

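The wrist view has the closed fingers (col 280) lined up with the red pad at (278,227), with the post at (170,222). I'll push the lever down along its arc.

Call:
{"method": "play_rows", "body": {"commands": [0.003, -0.001, 0.04, 0, 0.003, -0.001, 0.046, 0, -0.001, -0.001, 0.052, 0, -0.005, -0.001, 0.06, 0, -0.009, -0.001, 0.068, 0, -0.012, -0.001, 0.076, 0, -0.014, -0.001, 0.084, 0, -0.016, -0.001, 0.091, 0, -0.017, -0.001, 0.097, 0, -0.017, -0.001, 0.101, 0, -0.017, -0.001, 0.104, 0, -0.017, -0.001, 0.105, 0, -0.017, -0.001, 0.105, 0]}}

```text
t: 3.6
eef_pos: [408.2, 198.4, 254.1]
eef_rot: [-0.0, 0.999, 0.046, 0.003]
ft_force: [-2.6, -2.5, 18.9]
grip_width: 0.005
gripper_force: 9.3
```

Call:
{"method": "play_rows", "body": {"commands": [0, 0, -0.05, 0, 0, 0, -0.09, 0, -0.1, 0.3, -0.09, -0.155, -0.1, 0.3, -0.09, -0.155, -0.1, 0.3, -0.09, -0.155, -0.1, 0.3, -0.09, -0.155, -0.1, 0.3, -0.09, -0.155, -0.1, 0.3, -0.09, -0.155, -0.1, 0.3, -0.09, -0.155, -0.1, 0.3, -0.09, -0.155, -0.1, 0.3, -0.09, -0.155, -0.1, 0.3, -0.09, -0.155, -0.1, 0.3, -0.09, -0.155], "claw": 0.094}}

```text
t: 4.9
eef_pos: [335.4, -108.9, 339.5]
eef_rot: [-0.0, 0.992, 0.125, -0.0]
ft_force: [-0.3, 0.5, 0.0]
grip_width: 0.996
gripper_force: 0.0
```

```bash
cat >> h.py <<'E'
def find(im,K,W,z,c,yaw,tol=16):
    """tote pose from its four ledge pads, given a guess of centre and yaw"""
    a,b,w=ledges(im,K,W,z,c,yaw); u=np.array([np.cos(yaw),np.sin(yaw)]); v=np.array([-u[1],u[0]])
    ex=[np.array(c)+p*u+q*v for p,q in ((-50,-24),(-50,24),(25,-24),(25,24))]
    if not len(b): return None
    m=[b[int(np.argmin([np.linalg.norm(k-e) for k in b]))] for e in ex]
    if max(np.linalg.norm(k-e) for k,e in zip(m,ex))>tol: return "far",np.round(b,1).tolist()
    p,t=pose4(m[:2],m[2:]); res=np.linalg.norm(np.mean(m[2:],0)-np.mean(m[:2],0)),np.linalg.norm(m[0]-m[1])
    return np.round([*p,t],3).tolist(),np.round(res,1).tolist()
E
python3 - <<'E'
from h import *
print(ctrl.sense()["t"])
G={"A":(45,(421,-88.4),-2.894),"B":(45,(632.9,-81.1),2.707),"C":(45,(621.8,-315.7),-2.981),"base":(95,(562.8,246.8),.0925)}
im,K,W=shot("top"); cv2.imwrite("pics/t2.png",im)
for k,g in G.items(): print(k,find(im,K,W,*g))
im,K,W=shot("wrist"); cv2.imwrite("pics/w2.png",im)
print("wrist A",find(im,K,W,*G["A"])); go(421,-88.4,330,.248)
E
```

```text
4.9
A ('far', [[475.5, -99.4], [463.5, -52.5], [390.7, -71.0], [382.6, 15.4], [314.1, -103.3]])
B ([632.919, -81.129, 2.707], [74.8, 48.9])
C ([621.758, -315.788, -2.98], [74.6, 47.7])
base ([565.574, 247.043, 0.093], [75.1, 48.5])
wrist A ([419.359, -89.588, -2.894], [74.8, 48.7])
now [ 335.4 -109.   339.6] 0.25 -> row [0.088, 0.0013, 0.0096] 0.002
```

```bash
python3 - <<'E'
from h import *
K,W=cam("top"); o=[]
for n in ("top0","t1","t2"):
    im=cv2.imread(f"pics/{n}.png"); print(n,find(im,K,W,95,(562.8,246.8),.0925)); o.append(cv2.convertScaleAbs(rect(im,K,W,100,370,600,170,320,1.7),alpha=1.5))
cv2.imwrite("pics/c1.png",np.hstack(o))
E
```

```text
top0 ([562.851, 246.856, 0.093], [75.1, 48.5])
t1 ('far', [[657.6, 281.6], [642.9, 276.9], [590.1, 225.1], [588.0, 273.7], [462.2, 180.2]])
t2 ([565.574, 247.043, 0.093], [75.1, 48.5])
```

View pics/c1.png

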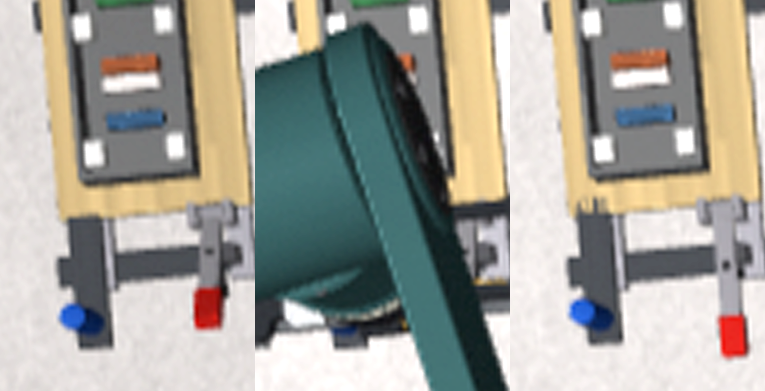

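The lever is level, with the red pad now at (733,335) in the crop. The trolley crept about 2.7 mm forward. I'll nudge it gently back at the post, which also tests the lock.

```bash
python3 - <<'E'
from h import *
go(447,281,335,.0925);
E
```

```text
now [ 335.4 -109.   339.6] 0.25 -> row [0.2047, -0.3502, 0.0046] 0.158
```

Call:
{"method": "play_rows", "body": {"commands": [0.205, -0.35, 0.0, 0.158, 0.205, -0.35, 0.0, 0.158, 0.205, -0.35, 0.0, 0.158, 0.205, -0.35, 0.0, 0.158, 0.205, -0.35, 0.0, 0.158, 0.205, -0.35, 0.0, 0.158, 0.205, -0.35, 0.0, 0.158, 0.205, -0.35, 0.0, 0.158, 0.205, -0.35, 0.0, 0.158, 0.205, -0.35, 0.0, 0.158, 0.205, -0.35, 0.03, 0.158, 0.205, -0.35, 0.06, 0.158, 0.205, -0.35, 0.07, 0.158, 0.205, -0.35, 0.07, 0.158], "claw": 0.0}}

```text
t: 6.4
eef_pos: [447.2, 278.8, 267.9]
eef_rot: [0.001, 0.999, 0.045, -0.002]
ft_force: [-0.3, 0.6, 1.0]
grip_width: 0.005
gripper_force: 0.0
```

Call:
{"method": "play_rows", "body": {"commands": [-0.005, 0, 0, 0, -0.009, 0, 0, 0, -0.011, 0, 0, 0, -0.012, 0, 0, 0, -0.013, 0, 0, 0, -0.014, 0, 0, 0, -0.014, 0, 0, 0]}}

```text
t: 7.1
eef_pos: [434.5, 278.5, 270.3]
eef_rot: [-0.0, 0.999, 0.045, 0.001]
ft_force: [2.8, 0.4, 0.8]
grip_width: -0.0
gripper_force: 1.2
```

Call:
{"method": "play_rows", "body": {"commands": [-0.001, 0, 0, 0, -0.002, 0, 0, 0, -0.003, 0, 0, 0, -0.003, 0, 0, 0, -0.003, 0, 0, 0]}}

```text
t: 7.6
eef_pos: [431.6, 278.2, 270.3]
eef_rot: [-0.0, 0.999, 0.045, 0.001]
ft_force: [4.4, 0.0, 1.6]
grip_width: 0.004
gripper_force: 2.5
```

Call:
{"method": "play_rows", "body": {"commands": [-0.001, 0, 0, 0, -0.002, 0, 0, 0, -0.002, 0, 0, 0, -0.002, 0, 0, 0]}}

```text
t: 8.0
eef_pos: [430.7, 278.1, 270.4]
eef_rot: [-0.001, 0.999, 0.045, 0.004]
ft_force: [9.2, 2.1, -1.2]
grip_width: 0.001
gripper_force: 4.8
```

```bash
python3 - <<'E'
from h import *
im,K,W=shot("wrist"); print("base wrist",find(im,K,W,95,(564,247),.0925))
E
```

```text
base wrist ('far', [[548.5, 246.8], [514.0, 216.9], [509.6, 265.2]])
```

Call:
{"method": "play_rows", "body": {"commands": [0.008, 0, 0, 0, 0.008, 0, -0.05, 0, 0.008, 0, -0.09, 0]}}

```text
t: 8.35
eef_pos: [436.4, 278.5, 358.8]
eef_rot: [0.001, 0.999, 0.045, -0.004]
ft_force: [0.5, 0.6, 0.5]
grip_width: 0.003
gripper_force: 0.0
```

```bash
python3 - <<'E'
from h import *
go(419.4,-89.6,310,.248)
E
```

```text
now [436.4 278.5 358.8] 0.09 -> row [-0.0496, 0.365, 0.0498] -0.158
```

Call:
{"method": "play_rows", "body": {"commands": [-0.05, 0.365, 0.0, -0.158, -0.05, 0.365, 0.0, -0.158, -0.05, 0.365, 0.0, -0.158, -0.05, 0.365, 0.0, -0.158, -0.05, 0.365, 0.0, -0.158, -0.05, 0.365, 0.0, -0.158, -0.05, 0.365, 0.0, -0.158, -0.05, 0.365, 0.03, -0.158, -0.05, 0.365, 0.05, -0.158, -0.05, 0.365, 0.05, -0.158, -0.05, 0.365, 0.05, -0.158, -0.05, 0.365, 0.05, -0.158], "claw": 0.094}}

```text
t: 9.55
eef_pos: [420.3, -88.8, 310.8]
eef_rot: [0.0, 0.992, 0.124, 0.001]
ft_force: [-0.5, 0.8, -1.2]
grip_width: 0.978
gripper_force: 0.0
```

```bash
python3 - <<'E'
from h import *
im,K,W=shot("top")
for k,g in {"B":(45,(632.9,-81.1),2.707),"C":(45,(621.8,-315.7),-2.981),"base":(95,(562.8,246.8),.0925)}.items(): print(k,find(im,K,W,*g))
im,K,W=shot("wrist"); a,b,w=ledges(im,K,W,45,(420,-88),0); print(np.round(b,1).tolist())
go(419.4,-89.6,218.4,.248)
E
```

```text
B ([632.93, -81.142, 2.707], [74.8, 48.9])
C ([621.755, -315.774, -2.98], [74.6, 47.7])
base ([562.853, 246.845, 0.093], [75.1, 48.5])
[[473.9, -100.9], [462.0, -53.6], [429.0, -86.9], [401.2, -119.2], [389.3, -72.0], [381.1, 14.4]]
now [420.4 -88.8 311. ] 0.249 -> row [-0.0013, 0.0005, 0.0926] 0.001
```

Call:
{"method": "play_rows", "body": {"commands": [-0.001, 0.0005, 0.04, 0, -0.001, 0.0005, 0.07, 0, -0.001, 0.0005, 0.085, 0, -0.001, 0.0005, 0.0926, 0, -0.001, 0.0005, 0.0926, 0, -0.001, 0.0005, 0.0926, 0]}}

```text
t: 10.25
eef_pos: [419.8, -90.0, 218.4]
eef_rot: [0.001, 0.992, 0.124, 0.001]
ft_force: [0.4, -0.3, 0.1]
grip_width: 0.999
gripper_force: 0.0
```

Call:
{"method": "play_rows", "body": {"commands": [0, 0, 0, 0, 0, 0, 0, 0, 0, 0, 0, 0, 0, 0, 0, 0, 0, 0, 0, 0, 0, 0, 0, 0], "claw": 0.05, "newtons": 30}}

```text
t: 10.85
eef_pos: [419.3, -90.0, 217.6]
eef_rot: [-0.0, 0.992, 0.124, 0.0]
ft_force: [-0.7, 1.0, 3.9]
grip_width: 0.723
gripper_force: 30.0
```

```bash
python3 - <<'E'
from h import *
print(ctrl.sense()["grip_width"]); go(561.6,245.7,350,.0925)
E
```

```text
0.7230660503543948
now [419.3 -90.  217.6] 0.248 -> row [0.2204, -0.2905, -0.1323] 0.155
```

Call:
{"method": "play_rows", "body": {"commands": [0, 0, -0.03, 0, 0, 0, -0.07, 0, 0.02, -0.03, -0.11, 0.03, 0.05, -0.066, -0.14, 0.06, 0.08, -0.106, -0.14, 0.09, 0.11, -0.145, -0.14, 0.12, 0.14, -0.185, -0.14, 0.155, 0.165, -0.218, -0.14, 0.155, 0.19, -0.25, -0.14, 0.155, 0.205, -0.27, -0.14, 0.155, 0.215, -0.283, -0.14, 0.155, 0.22, -0.29, -0.14, 0.155, 0.2204, -0.2905, -0.14, 0.155, 0.2204, -0.2905, -0.14, 0.155, 0.2204, -0.2905, -0.14, 0.155]}}

```text
t: 12.35
eef_pos: [561.4, 244.7, 356.9]
eef_rot: [0.0, 0.999, 0.046, -0.0]
ft_force: [0.7, 0.0, -3.3]
grip_width: 0.723
gripper_force: 30.0
```

```bash
python3 - <<'E'
from h import *
print(ctrl.sense()["grip_width"]); go(561.6,245.7,313,.0925)
im,K,W=shot("wrist"); cv2.imwrite("pics/w3.png",cv2.convertScaleAbs(im,alpha=1.3))
E
```

```text
0.7229509574013431
now [561.4 244.7 356.9] 0.092 -> row [0.0003, -0.001, 0.0439] -0.001
```

View pics/w3.png

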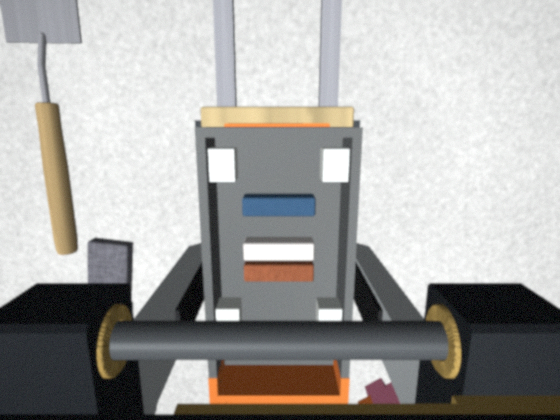

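The held tote is centred (cols 200–358), with the base tote's orange end visible just beyond at (275,124). I'll lower it.

Call:
{"method": "play_rows", "body": {"commands": [0.0003, -0.001, 0.015, 0, 0.0003, -0.001, 0.025, 0, 0.0003, -0.001, 0.033, 0, 0.0003, -0.001, 0.038, 0, 0.0003, -0.001, 0.042, 0, 0.0003, -0.001, 0.0445, 0, 0.0003, -0.001, 0.0455, 0, 0.0003, -0.001, 0.0455, 0]}}

```text
t: 13.2
eef_pos: [561.7, 246.7, 312.6]
eef_rot: [-0.0, 0.999, 0.046, 0.0]
ft_force: [-2.7, -0.6, 0.9]
grip_width: 0.722
gripper_force: 30.0
```

Call:
{"method": "play_rows", "body": {"commands": [0, 0, 0, 0, 0, 0, 0, 0, 0, 0, 0, 0, 0, 0, 0, 0, 0, 0, -0.03, 0, 0, 0, -0.07, 0, 0, 0, -0.1, 0, 0, 0, -0.1, 0], "claw": 0.09}}

```text
t: 14.0
eef_pos: [562.1, 246.8, 418.2]
eef_rot: [-0.002, 0.999, 0.046, 0.006]
ft_force: [0.1, 0.9, 0.4]
grip_width: 0.963
gripper_force: 0.0
```

```bash
python3 - <<'E'
from h import *
im,K,W=shot("top");
for k,g in {"B":(45,(632.9,-81.1),2.707),"C":(45,(621.8,-315.7),-2.981),"L1":(140,(562.8,246.8),.0925-np.pi)}.items(): print(k,find(im,K,W,*g))
im,K,W=shot("wrist");print("L1 wrist",find(im,K,W,140,(561.6,245.7),.0925-np.pi))
go(631.5,-82.2,410,2.707)
go(631.5,-82.2,410,2.707-np.pi)
E
```

```text
B ([632.922, -81.135, 2.707], [74.8, 48.9])
C ([621.751, -315.781, -2.98], [74.6, 47.7])
L1 ('far', [[669.5, 274.0], [670.1, 255.2], [637.5, 254.8], [637.3, 266.1], [619.2, 324.7], [570.0, 237.3], [540.5, 221.5], [459.7, 172.2], [459.7, 204.5]])
L1 wrist ([561.977, 246.591, -3.049], [74.9, 48.7])
now [561.8 246.7 412.2] 0.093 -> row [0.039, 0.3339, 0.0021] -2.614
now [561.8 246.7 412.2] 0.093 -> row [0.039, 0.3339, 0.0021] 0.527
```

Call:
{"method": "play_rows", "body": {"commands": [0.0, 0.02, 0, -0.15, 0.005, 0.06, 0, -0.3, 0.01, 0.1, 0, -0.45, 0.015, 0.14, 0, -0.6, 0.02, 0.18, 0, -0.75, 0.025, 0.22, 0, -0.9, 0.03, 0.26, 0, -1.05, 0.035, 0.29, 0.02, -1.2, 0.039, 0.32, 0.04, -1.35, 0.039, 0.334, 0.06, -1.5, 0.039, 0.334, 0.08, -1.65, 0.039, 0.334, 0.08, -1.8, 0.039, 0.334, 0.08, -1.95, 0.039, 0.334, 0.08, -2.1, 0.039, 0.334, 0.08, -2.25, 0.039, 0.334, 0.08, -2.4, 0.039, 0.334, 0.08, -2.55, 0.039, 0.334, 0.08, -2.614, 0.039, 0.334, 0.08, -2.614, 0.039, 0.334, 0.08, -2.614], "claw": 0.094}}

```text
t: 16.1
eef_pos: [631.2, -82.2, 329.5]
eef_rot: [-0.002, 0.216, 0.976, -0.0]
ft_force: [0.4, -0.1, -0.1]
grip_width: 0.999
gripper_force: 0.0
```

```bash
python3 - <<'E'
from h import *
print(ctrl.sense()["joint_pos"][5])
im,K,W=shot("wrist");print(find(im,K,W,45,(631.5,-82.2),2.707),np.round(ledges(im,K,W,45,(631.5,-82.2),0)[1],1).tolist())
im,K,W=shot("top")
for k,g in {"C":(45,(621.8,-315.7),-2.981),"L1":(140,(562.8,246.8),.0925-np.pi)}.items(): print(k,find(im,K,W,*g))
go(631.5,-82.2,218.4,2.707)
E
```

```text
-1.3530691835796216
([631.431, -82.697, 2.705], [74.8, 48.8]) [[687.0, -81.7], [666.3, -125.9], [619.2, -50.1], [598.6, -94.2]]
C ([621.754, -315.784, -2.98], [74.6, 47.8])
L1 ([563.045, 247.807, -3.049], [74.6, 48.4])
now [631.3 -82.2 330.4] 2.706 -> row [-0.0003, 0.0001, 0.112] -0.001
```

Call:
{"method": "play_rows", "body": {"commands": [-0.0003, 0, 0.04, 0, -0.0003, 0, 0.08, 0, -0.0003, 0, 0.1, 0, -0.0003, 0, 0.112, 0, -0.0003, 0, 0.112, 0, -0.0003, 0, 0.112, 0]}}

```text
t: 16.8
eef_pos: [632.3, -82.5, 220.8]
eef_rot: [0.001, 0.216, 0.976, -0.0]
ft_force: [-0.2, 0.4, 1.1]
grip_width: 1.001
gripper_force: 0.0
```

Call:
{"method": "play_rows", "body": {"commands": [0, 0, 0, 0, 0, 0, 0, 0, 0, 0, 0, 0, 0, 0, 0, 0, 0, 0, 0, 0, 0, 0, 0, 0], "claw": 0.05, "newtons": 30}}

```text
t: 17.4
eef_pos: [632.1, -82.3, 220.5]
eef_rot: [0.001, 0.216, 0.976, 0.0]
ft_force: [-0.4, 1.1, 4.2]
grip_width: 0.721
gripper_force: 30.0
```

```bash
python3 - <<'E'
from h import *
print(ctrl.sense()["grip_width"]); go(562,246.3,400,.0925)
E
```

```text
0.7209859142813112
now [632.1 -82.3 220.5] 2.707 -> row [0.2017, 0.2686, -0.1796] 2.614
```

Call:
{"method": "play_rows", "body": {"commands": [0, 0, -0.03, 0.1, 0, 0, -0.07, 0.25, 0, 0, -0.11, 0.4, 0.01, 0.015, -0.15, 0.55, 0.025, 0.035, -0.18, 0.7, 0.045, 0.06, -0.185, 0.85, 0.065, 0.087, -0.185, 1.0, 0.085, 0.113, -0.185, 1.15, 0.105, 0.14, -0.185, 1.3, 0.125, 0.167, -0.185, 1.45, 0.145, 0.193, -0.185, 1.6, 0.165, 0.22, -0.185, 1.75, 0.18, 0.24, -0.185, 1.9, 0.19, 0.255, -0.185, 2.05, 0.198, 0.264, -0.185, 2.2, 0.2017, 0.2686, -0.185, 2.35, 0.2017, 0.2686, -0.185, 2.5, 0.2017, 0.2686, -0.185, 2.614, 0.2017, 0.2686, -0.185, 2.614, 0.2017, 0.2686, -0.185, 2.614]}}

```text
t: 19.4
eef_pos: [562.0, 246.0, 403.3]
eef_rot: [0.0, 0.999, 0.048, -0.001]
ft_force: [0.1, 1.0, -3.3]
grip_width: 0.719
gripper_force: 30.0
```

```bash
python3 - <<'E'
from h import *
print(ctrl.sense()["grip_width"]); go(561.5,246.3,360.5,.0925)
im,K,W=shot("top"); print(find(im,K,W,45,(621.8,-315.7),-2.981))
E
```

```text
0.7186998332454544
now [562.  246.  403.3] 0.095 -> row [-0.0004, -0.0003, 0.0428] 0.003
([621.754, -315.783, -2.98], [74.6, 47.7])
```

Call:
{"method": "play_rows", "body": {"commands": [-0.0004, -0.0003, 0.015, 0.003, -0.0004, -0.0003, 0.025, 0.003, -0.0004, -0.0003, 0.033, 0.003, -0.0004, -0.0003, 0.038, 0.003, -0.0004, -0.0003, 0.041, 0.003, -0.0004, -0.0003, 0.0435, 0.003, -0.0004, -0.0003, 0.0445, 0.003, -0.0004, -0.0003, 0.0445, 0.003]}}

```text
t: 20.25
eef_pos: [561.6, 246.5, 360.6]
eef_rot: [-0.0, 0.999, 0.045, 0.001]
ft_force: [-0.6, -0.0, -1.1]
grip_width: 0.725
gripper_force: 30.0
```

Call:
{"method": "play_rows", "body": {"commands": [0, 0, 0, 0, 0, 0, 0, 0, 0, 0, 0, 0, 0, 0, 0, 0, 0, 0, -0.03, 0, 0, 0, -0.07, 0, 0, 0, -0.08, 0, 0, 0, -0.08, 0], "claw": 0.09}}

```text
t: 21.05
eef_pos: [561.6, 246.5, 443.0]
eef_rot: [-0.001, 0.999, 0.045, 0.003]
ft_force: [0.1, -0.6, -0.7]
grip_width: 0.956
gripper_force: 0.0
```

```bash
python3 - <<'E'
from h import *
im,K,W=shot("wrist");print("L2 wrist",find(im,K,W,185,(562,246.5),.0925), np.round(ledges(im,K,W,185,(562,246.5),0)[1],1).tolist())
cv2.imwrite("pics/w4.png",cv2.convertScaleAbs(im,alpha=1.3))
im,K,W=shot("top");print(find(im,K,W,45,(621.8,-315.7),-2.981))
go(620.4,-316.9,410,.16)
E
```

```text
L2 wrist ([559.124, 246.173, 0.089], [74.8, 48.7]) [[657.2, 280.4], [662.3, 228.8], [586.1, 224.1], [581.8, 272.6], [511.5, 217.5], [507.3, 266.0]]
([621.759, -315.791, -2.98], [74.6, 47.7])
now [561.5 246.4 438.7] 0.09 -> row [0.0082, 0.5663, 0.0289] -0.07
```

View pics/w4.png

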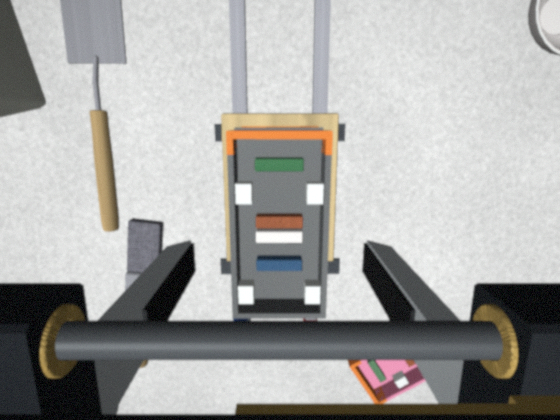

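L2 stands level with its orange end at (280,137), away from me and opposite to L1. Now tote C.

Call:
{"method": "play_rows", "body": {"commands": [0.001, 0.05, 0, -0.07, 0.002, 0.1, 0, -0.07, 0.003, 0.15, 0, -0.07, 0.004, 0.2, 0, -0.07, 0.004, 0.25, 0, -0.07, 0.005, 0.3, 0.01, -0.07, 0.006, 0.35, 0.02, -0.07, 0.007, 0.4, 0.04, -0.07, 0.008, 0.44, 0.06, -0.07, 0.008, 0.48, 0.08, -0.07, 0.008, 0.52, 0.1, -0.07, 0.008, 0.55, 0.11, -0.07, 0.008, 0.566, 0.11, -0.07, 0.008, 0.566, 0.11, -0.07, 0.008, 0.566, 0.11, -0.07, 0.008, 0.566, 0.11, -0.07, 0.008, 0.566, 0.11, -0.07], "claw": 0.094}}

```text
t: 22.85
eef_pos: [620.7, -314.9, 331.5]
eef_rot: [0.0, 0.997, 0.081, 0.001]
ft_force: [-1.0, 0.4, -0.7]
grip_width: 1.001
gripper_force: 0.0
```

```bash
python3 - <<'E'
from h import *
im,K,W=shot("wrist");print(find(im,K,W,45,(620.4,-316.9),-2.981),np.round(ledges(im,K,W,45,(620.4,-316.9),0)[1],1).tolist())
im,K,W=shot("top");cv2.imwrite("pics/t4.png",im)
for k,g in {"C":(45,(621.8,-315.7),-2.981),"L2":(185,(562.8,246.8),.0925)}.items(): print(k,find(im,K,W,*g))
go(620.4,-316.9,218.4,.16)
E
```

```text
([620.242, -317.164, -2.983], [74.9, 48.7]) [[673.3, -333.3], [665.8, -285.3], [629.8, -315.5], [599.5, -345.1], [591.8, -297.1]]
C ('far', [[706.9, -400.1], [666.7, -281.6]])
L2 ([560.083, 247.312, 0.091], [74.9, 48.2])
now [ 620.6 -315.3  331.1] 0.161 -> row [-0.0005, 0.0015, 0.1127] 0.001
```

Call:
{"method": "play_rows", "body": {"commands": [-0.0005, 0.0018, 0.04, 0, -0.0005, 0.0018, 0.08, 0, -0.0005, 0.0018, 0.1, 0, -0.0005, 0.0018, 0.113, 0, -0.0005, 0.0018, 0.113, 0, -0.0005, 0.0018, 0.113, 0, -0.0005, 0.0018, 0.113, 0]}}

```text
t: 23.65
eef_pos: [620.8, -318.7, 219.7]
eef_rot: [0.001, 0.997, 0.08, 0.002]
ft_force: [0.1, 0.1, 0.2]
grip_width: 1.003
gripper_force: 0.0
```

Call:
{"method": "play_rows", "body": {"commands": [0, 0, 0, 0, 0, 0, 0, 0, 0, 0, 0, 0, 0, 0, 0, 0, 0, 0, 0, 0, 0, 0, 0, 0], "claw": 0.05, "newtons": 30}}

```text
t: 24.25
eef_pos: [620.2, -318.1, 217.6]
eef_rot: [-0.0, 0.997, 0.08, 0.0]
ft_force: [-1.8, 2.4, 3.9]
grip_width: 0.72
gripper_force: 30.0
```

```bash
python3 - <<'E'
from h import *
print(ctrl.sense()["grip_width"]); go(560,246.2,445,.0925)
E
```

```text
0.7203976040311428
now [ 620.2 -318.1  217.6] 0.16 -> row [0.0305, -0.5668, -0.227] 0.067
```

Call:
{"method": "play_rows", "body": {"commands": [0, 0, -0.03, 0, 0, 0, -0.07, 0, 0, -0.02, -0.115, 0.067, 0.002, -0.05, -0.16, 0.067, 0.005, -0.09, -0.2, 0.067, 0.007, -0.135, -0.225, 0.067, 0.01, -0.18, -0.23, 0.067, 0.012, -0.225, -0.23, 0.067, 0.015, -0.27, -0.23, 0.067, 0.018, -0.315, -0.23, 0.067, 0.02, -0.36, -0.23, 0.067, 0.022, -0.405, -0.23, 0.067, 0.025, -0.45, -0.23, 0.067, 0.027, -0.49, -0.23, 0.067, 0.029, -0.525, -0.23, 0.067, 0.03, -0.55, -0.23, 0.067, 0.0305, -0.562, -0.23, 0.067, 0.0305, -0.5668, -0.23, 0.067, 0.0305, -0.5668, -0.23, 0.067, 0.0305, -0.5668, -0.23, 0.067]}}

```text
t: 26.25
eef_pos: [560.4, 244.9, 446.8]
eef_rot: [0.001, 0.999, 0.046, -0.0]
ft_force: [-0.8, -0.1, -2.9]
grip_width: 0.722
gripper_force: 30.0
```

Call:
{"method": "play_rows", "body": {"commands": [0, 0, 0, 0, 0, 0, 0, 0]}}

```text
t: 26.45
eef_pos: [560.3, 245.0, 447.2]
eef_rot: [0.0, 0.999, 0.046, 0.0]
ft_force: [0.2, -0.2, -3.5]
grip_width: 0.724
gripper_force: 30.0
```

```bash
python3 - <<'E'
from h import *
print(ctrl.sense()["grip_width"]); go(560,246.2,402.6,.0925)
E
```

```text
0.724341789515614
now [560.3 245.  447.2] 0.091 -> row [-0.0002, -0.0013, 0.0446] -0.001
```

Call:
{"method": "play_rows", "body": {"commands": [-0.0002, -0.0013, 0.015, 0, -0.0002, -0.0013, 0.025, 0, -0.0002, -0.0013, 0.033, 0, -0.0002, -0.0013, 0.038, 0, -0.0002, -0.0013, 0.041, 0, -0.0002, -0.0013, 0.0435, 0, -0.0002, -0.0013, 0.0455, 0, -0.0002, -0.0013, 0.0465, 0, -0.0002, -0.0013, 0.0465, 0]}}

```text
t: 27.35
eef_pos: [559.5, 247.2, 402.5]
eef_rot: [-0.0, 0.999, 0.046, 0.001]
ft_force: [-2.9, -0.4, 4.8]
grip_width: 0.726
gripper_force: 30.0
```

Call:
{"method": "play_rows", "body": {"commands": [0, 0, 0, 0, 0, 0, 0, 0, 0, 0, 0, 0, 0, 0, 0, 0, 0, 0, -0.03, 0, 0, 0, -0.06, 0, 0, 0, -0.08, 0, 0, 0, -0.08, 0], "claw": 0.09}}

```text
t: 28.15
eef_pos: [559.6, 247.3, 484.6]
eef_rot: [-0.001, 0.999, 0.046, 0.004]
ft_force: [-0.3, 0.1, -0.6]
grip_width: 0.959
gripper_force: 0.0
```

```bash
python3 - <<'E'
from h import *
im,K,W=shot("wrist");print("L3 wrist",find(im,K,W,230,(560,246.5),.0925-np.pi))
go(403,196,480,.0925)
im,K,W=shot("scene"); cv2.imwrite("pics/s5.png",cv2.resize(im[120:300,90:440],None,fx=2.2,fy=2.2,interpolation=cv2.INTER_CUBIC))
E
```

```text
L3 wrist ([560.073, 247.205, -3.05], [74.9, 48.7])
now [559.7 247.3 482.1] 0.093 -> row [-0.1608, 0.0366, 0.0015] 0.0
```

View pics/s5.png

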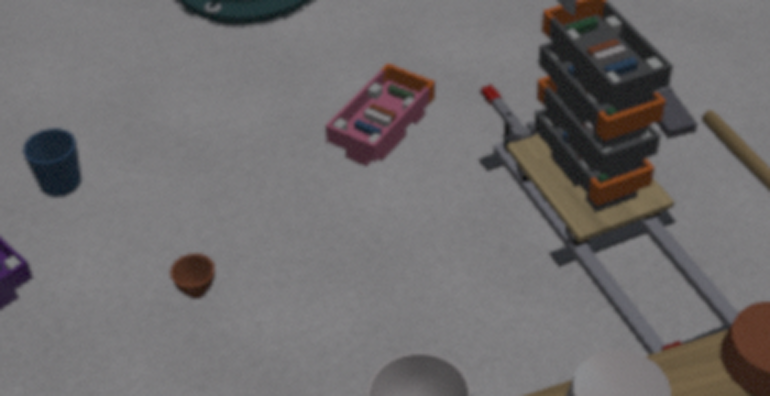

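The stack of three loose totes on the base stands level, orange ends alternating (px (575,15), (630,115), (545,90), (620,180)). Now I'll release the brake, with the gripper turned half round so the camera faces away from the stack.

Call:
{"method": "play_rows", "body": {"commands": [-0.02, 0.005, 0, -0.15, -0.05, 0.012, 0, -0.3, -0.08, 0.02, 0, -0.45, -0.11, 0.028, 0, -0.6, -0.14, 0.034, 0, -0.75, -0.161, 0.0365, 0, -0.9, -0.161, 0.0365, 0, -1.05, -0.161, 0.0365, 0, -1.2, -0.161, 0.0365, 0, -1.35, -0.161, 0.0365, 0, -1.5, -0.161, 0.0365, 0, -1.65, -0.161, 0.0365, 0, -1.8, -0.161, 0.0365, 0, -1.95, -0.161, 0.0365, 0, -2.1, -0.161, 0.0365, 0, -2.25, -0.161, 0.0365, 0, -2.4, -0.161, 0.0365, 0, -2.55, -0.161, 0.0365, 0, -2.7, -0.161, 0.0365, 0, -2.85, -0.161, 0.0365, 0, -3.0], "claw": 0.05}}

```text
t: 30.25
eef_pos: [402.8, 196.0, 477.9]
eef_rot: [-0.002, 0.021, 1.0, -0.001]
ft_force: [-1.0, 0.5, -0.3]
grip_width: 0.53
gripper_force: 0.0
```

Call:
{"method": "play_rows", "body": {"commands": [0, 0, 0.04, -0.14, 0, 0, 0.08, -0.14, 0, 0, 0.12, -0.14, 0, 0, 0.16, -0.14, 0, 0, 0.16, -0.14, 0, 0, 0.16, -0.14]}}

```text
t: 30.85
eef_pos: [402.4, 195.9, 319.4]
eef_rot: [-0.002, -0.046, 0.999, -0.001]
ft_force: [-0.2, 0.7, 1.8]
grip_width: 0.533
gripper_force: 0.0
```

```bash
python3 - <<'E'
from h import *
print(ctrl.sense()["joint_pos"][5]); go(402.5,195.8,231,.0925-np.pi)
im,K,W=shot("top"); print(find(im,K,W,230,(561.5,248),.0925-np.pi))
r=rect(im,K,W,50,340,600,120,330,2); cv2.imwrite("pics/r6.png",cv2.convertScaleAbs(r,alpha=1.5))
E
```

```text
-1.3357411146021843
now [402.4 195.9 319.4] -3.05 -> row [-0.0004, -0.0, 0.0884] -0.001
([561.04, 248.451, -3.046], [74.8, 48.5])
```

Call:
{"method": "play_rows", "body": {"commands": [0, 0, 0.03, 0, 0, 0, 0.06, 0, 0, 0, 0.08, 0, 0, 0, 0.087, 0, 0, 0, 0.087, 0]}}

```text
t: 31.4
eef_pos: [403.4, 196.2, 234.8]
eef_rot: [0.001, -0.046, 0.999, 0.0]
ft_force: [0.1, 0.1, -0.4]
grip_width: 0.536
gripper_force: 0.0
```

Call:
{"method": "play_rows", "body": {"commands": [0, 0, 0, 0, 0, 0, 0, 0, 0, 0, 0, 0, 0, 0, 0, 0, 0, 0, 0, 0, 0, 0, 0, 0], "claw": 0.0, "newtons": 15}}

```text
t: 32.0
eef_pos: [402.9, 196.0, 234.0]
eef_rot: [0.0, -0.046, 0.999, -0.0]
ft_force: [-0.0, 0.2, 1.4]
grip_width: 0.168
gripper_force: 15.0
```

Call:
{"method": "play_rows", "body": {"commands": [0, 0, -0.007, 0, -0.0005, 0, -0.0135, 0, -0.0018, 0, -0.02, 0, -0.0037, 0, -0.0267, 0, -0.0065, 0, -0.033, 0, -0.0095, 0, -0.039, 0, -0.0125, 0, -0.0435, 0, -0.0148, 0, -0.047, 0, -0.018, 0, -0.0507, 0, -0.0205, 0, -0.0535, 0, -0.0215, 0, -0.055, 0, -0.0215, 0, -0.055, 0]}}

```text
t: 33.2
eef_pos: [424.5, 198.0, 288.9]
eef_rot: [0.0, -0.046, 0.999, -0.0]
ft_force: [-1.4, 0.1, -1.3]
grip_width: 0.168
gripper_force: 15.0
```

Call:
{"method": "play_rows", "body": {"commands": [-0.001, 0, -0.002, 0, -0.0025, 0, -0.004, 0, -0.0025, 0, -0.004, 0]}}

```text
t: 33.5
eef_pos: [427.0, 198.2, 291.9]
eef_rot: [0.0, -0.046, 0.999, -0.0]
ft_force: [1.4, 0.5, -8.8]
grip_width: 0.165
gripper_force: 15.0
```

Call:
{"method": "play_rows", "body": {"commands": [0, 0, 0, 0, 0, 0, 0, 0, 0, 0, 0, 0, 0, 0, -0.03, 0, 0, 0, -0.06, 0, 0.02, 0, -0.06, 0], "claw": 0.05}}

```text
t: 34.1
eef_pos: [408.7, 196.7, 358.3]
eef_rot: [0.006, -0.045, 0.999, 0.001]
ft_force: [-0.2, 0.4, 0.1]
grip_width: 0.534
gripper_force: 0.0
```

```bash
python3 - <<'E'
from h import *
im,K,W=shot("wrist"); cv2.imwrite("pics/w7.png",im)
im,K,W=shot("top"); print(find(im,K,W,230,(561.5,248),.0925-np.pi)); cv2.imwrite("pics/t7.png",im)
im2,K2,W2=shot("scene")
a=cv2.resize(im2[130:230,290:420],None,fx=3,fy=3); b=cv2.resize(im[180:280,130:230],None,fx=3,fy=3)
cv2.imwrite("pics/c7.png",cv2.convertScaleAbs(np.hstack([a,b]),alpha=1.5))
go(393,275.5,350,.0925-np.pi)
E
```

```text
([561.416, 248.493, -3.046], [74.7, 48.4])
now [406.5 196.4 353.7] -3.05 -> row [0.0062, 0.08, 0.0037] -0.001
```

View pics/c7.png

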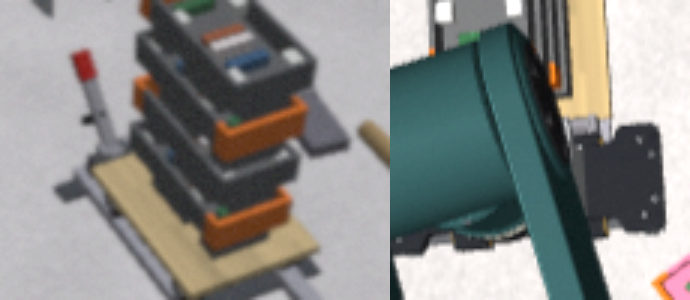

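The lever is upright at (85,65) in the crop and the stack stands. Now I'll go behind the blue post.

Call:
{"method": "play_rows", "body": {"commands": [0.012, 0.04, 0, 0, 0.012, 0.0805, 0, 0, 0.012, 0.0805, 0, 0, 0.012, 0.0805, 0.03, 0, 0.012, 0.0805, 0.06, 0, 0.012, 0.0805, 0.083, 0, 0.012, 0.0805, 0.087, 0, 0.012, 0.0805, 0.087, 0], "claw": 0.0}}

```text
t: 35.05
eef_pos: [387.6, 275.0, 264.6]
eef_rot: [-0.001, -0.045, 0.999, -0.001]
ft_force: [-0.4, 0.9, 0.3]
grip_width: 0.007
gripper_force: 0.0
```

Call:
{"method": "play_rows", "body": {"commands": [-0.002, 0, 0, 0, -0.004, 0, 0, 0, -0.006, 0, 0, 0, -0.008, 0, 0, 0, -0.0095, 0, 0, 0, -0.011, 0, 0, 0, -0.013, 0, 0, 0, -0.0155, 0, 0, 0, -0.0185, 0, 0, 0, -0.0215, 0, 0, 0, -0.025, 0, 0, 0, -0.0285, 0, 0, 0, -0.032, 0, 0, 0, -0.0355, 0, 0, 0, -0.039, 0, 0, 0, -0.0425, 0, 0, 0, -0.046, 0, 0, 0, -0.0495, 0, 0, 0, -0.0525, 0, 0, 0, -0.055, 0, 0, 0]}}

```text
t: 37.05
eef_pos: [442.5, 280.5, 265.5]
eef_rot: [0.0, -0.046, 0.999, -0.0]
ft_force: [-3.4, -0.4, 2.9]
grip_width: 0.009
gripper_force: 1.8
```

Call:
{"method": "play_rows", "body": {"commands": [-0.0025, 0, 0, 0, -0.0055, 0, 0, 0, -0.009, 0, 0, 0, -0.0125, 0, 0, 0, -0.016, 0, 0, 0, -0.0195, 0, 0, 0, -0.023, 0, 0, 0, -0.0265, 0, 0, 0, -0.03, 0, 0, 0, -0.0335, 0, 0, 0, -0.037, 0, 0, 0, -0.0405, 0, 0, 0, -0.044, 0, 0, 0, -0.0475, 0, 0, 0, -0.051, 0, 0, 0, -0.054, 0, 0, 0, -0.0565, 0, 0, 0, -0.0585, 0, 0, 0, -0.06, 0, 0, 0, -0.061, 0, 0, 0]}}

```text
t: 39.05
eef_pos: [503.1, 286.0, 265.5]
eef_rot: [-0.0, -0.046, 0.999, -0.0]
ft_force: [-3.9, 0.7, 3.1]
grip_width: 0.007
gripper_force: 1.7
```

```bash
python3 - <<'E'
from h import *
im,K,W=shot("top"); e=.001*0; print(find(im,K,W,230,(561.4+107*.9957,248.5+107*.0925),.0925-np.pi,25)); print(ctrl.sense()["ft_force"])
E
```

```text
([666.242, 258.135, -3.046], [74.8, 48.3])
[-3.14820844  0.6457538   1.95479777]
```

Call:
{"method": "play_rows", "body": {"commands": [-0.001, 0, 0, 0, -0.0025, 0, 0, 0, -0.004, 0, 0, 0, -0.0055, 0, 0, 0, -0.007, 0, 0, 0, -0.0085, 0, 0, 0, -0.01, 0, 0, 0, -0.0112, 0, 0, 0, -0.0122, 0, 0, 0, -0.013, 0, 0, 0, -0.0138, 0, 0, 0, -0.0145, 0, 0, 0, -0.0152, 0, 0, 0, -0.016, 0, 0, 0, -0.0165, 0, 0, 0, -0.0165, 0, 0, 0]}}

```text
t: 40.7
eef_pos: [518.3, 287.5, 265.5]
eef_rot: [-0.002, -0.046, 0.999, -0.0]
ft_force: [-8.8, 0.5, 5.6]
grip_width: 0.003
gripper_force: 4.2
```

```bash
python3 - <<'E'
from h import *
im,K,W=shot("top"); print(find(im,K,W,230,(680,259),.0925-np.pi,25)); print(ctrl.sense()["ft_force"])
E
```

```text
([680.446, 259.522, -3.048], [74.8, 48.6])
[-9.01139813 -0.1953799   4.24366308]
```

At the far stop, 119.9 mm rolled. I'll back off and rise to the brake pad.

Call:
{"method": "play_rows", "body": {"commands": [0.005, 0, 0, 0, 0.012, 0, 0, 0, 0.012, 0, -0.04, 0, 0.012, 0, -0.08, 0, 0.012, 0, -0.09, 0, 0.012, 0, -0.09, 0]}}

```text
t: 41.35
eef_pos: [507.9, 286.5, 358.2]
eef_rot: [0.003, -0.045, 0.999, 0.001]
ft_force: [0.6, -0.0, -0.4]
grip_width: 0.004
gripper_force: 0.0
```

```bash
python3 - <<'E'
from h import *
im,K,W=shot("top"); print(find(im,K,W,230,(680,259),.0925-np.pi,25))
go(545.9,209.1,345,.0925-np.pi)
E
```

```text
([680.441, 259.522, -3.049], [74.7, 48.6])
now [507.5 286.3 355.7] -3.051 -> row [-0.0312, -0.0804, 0.0108] -0.002
```

Call:
{"method": "play_rows", "body": {"commands": [0, -0.04, 0, 0, -0.01, -0.0804, 0, 0, -0.031, -0.0804, 0, 0, -0.031, -0.0804, 0, 0, -0.031, -0.0804, 0, 0, -0.031, -0.0804, 0, 0]}}

```text
t: 42.0
eef_pos: [545.0, 209.7, 354.1]
eef_rot: [-0.001, -0.046, 0.999, -0.0]
ft_force: [-0.6, 0.1, -0.4]
grip_width: 0.002
gripper_force: 0.0
```

```bash
python3 - <<'E'
from h import *
go(545.9,209.1,355,.0925-np.pi)
E
```

```text
now [545.  209.7 354.1] -3.049 -> row [-0.0009, -0.0007, -0.0009] -0.0
```

Call:
{"method": "play_rows", "body": {"commands": [-0.001, -0.0007, 0.038, 0, -0.001, -0.0007, 0.045, 0, 0.003, -0.0007, 0.051, 0, 0.007, -0.0007, 0.059, 0, 0.011, -0.0007, 0.067, 0, 0.014, -0.0007, 0.075, 0, 0.016, -0.0007, 0.083, 0, 0.018, -0.0007, 0.09, 0, 0.019, -0.0007, 0.096, 0, 0.019, -0.0007, 0.1, 0, 0.019, -0.0007, 0.103, 0, 0.019, -0.0007, 0.104, 0, 0.019, -0.0007, 0.104, 0]}}

```text
t: 43.3
eef_pos: [526.5, 206.8, 254.3]
eef_rot: [-0.0, -0.046, 0.999, 0.0]
ft_force: [-6.8, -1.4, 14.1]
grip_width: 0.007
gripper_force: 6.8
```

```bash
python3 - <<'E'
from h import *
im,K,W=shot("top"); print(find(im,K,W,230,(680,259),.0925-np.pi,25))
E
```

```text
([680.413, 259.523, -3.049], [74.8, 48.6])
```

Fully down at z 55 with the trolley still at the far stop. I'll retract and verify.

Call:
{"method": "play_rows", "body": {"commands": [0, 0, -0.04, 0, 0, 0, -0.09, 0, 0, 0, -0.13, 0, 0.05, 0, -0.17, 0, 0.1, 0.05, -0.17, 0, 0.15, 0.1, -0.17, 0, 0.15, 0.15, -0.17, 0, 0.15, 0.2, -0.17, 0, 0.15, 0.25, -0.17, 0, 0.15, 0.3, -0.17, 0, 0.15, 0.3, -0.17, 0, 0.15, 0.3, -0.17, 0, 0.15, 0.3, -0.17, 0]}}

```text
t: 44.65
eef_pos: [350.2, 492.4, 420.3]
eef_rot: [-0.0, -0.046, 0.999, -0.001]
ft_force: [-0.4, -1.0, 0.7]
grip_width: 0.004
gripper_force: 0.0
```

```bash
python3 - <<'E'
from h import *
print(ctrl.sense()["eef_pos"])
im,K,W=shot("top"); print(find(im,K,W,230,(680,259),.0925-np.pi,25))
im2,_,_=shot("scene")
a=cv2.resize(im2[120:300,200:460],None,fx=1.5,fy=1.5); b=cv2.resize(im[30:300,60:360],None,fx=1,fy=1)
cv2.imwrite("pics/c9.png",cv2.convertScaleAbs(np.hstack([a,b]),alpha=1.4))
E
```

```text
[350.15918065 492.40049307 420.27608772]
([680.422, 259.537, -3.049], [74.8, 48.6])
```

View pics/c9.png

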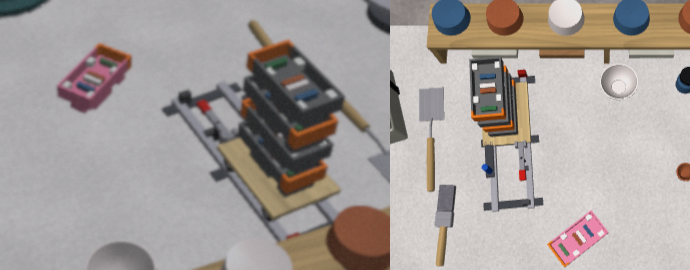

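The crops show the stack standing at the far stop with the lever level (red pad at (203,105) and (522,174)). The look-alikes, pots and tools are undisturbed.

```bash
python3 -c "
from cell import ctrl
print(ctrl.finish_job())"
```

```text
the job is handed in; nothing more can be done
None
```

The job is handed in: all three loose totes are stacked level with orange ends alternating, and the trolley is at its far stop with the brake fully down. While I first pushed the brake down, the trolley crept about 2.7 mm off its near stop; I pushed it back to the stop before stacking, without lifting the lever.

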